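# Load two kiln shelves: slide the glazed vase and its test disc into place

### The job

Finish setting out the kiln shelves, sliding both pieces along their shelves without lifting them. First nudge the small test disc until it drops flat into the round pocket of its shelf; then push the tall vase, low down at its bare clay foot and never touching the powdery glaze above, until its foot stands upright wholly inside the drawn ring. Do not let the vase tip, and leave the two kiln props where they are.

Things in the scene. Friction and masses are not known exactly. Their poses are not given: they have to be found in the camera images.
- plain_shelf: Flat cream fireclay kiln shelf, 300 x 280 x 18 mm (x, y, z), fixed on the bench; the vase, the drawn ring and one prop are on it. Origin: centre of its underside on the bench, so its top is 18 mm higher; z up. It may lie on the left or the right of the robot, and a little turned.
- pocket_shelf: Second kiln shelf of the same size and colour, fixed on the other side, with one round pocket; the test disc and the other prop are on it. Origin: centre of its underside; z up.
- pocket (a point): Centre of the mouth of the round pocket, level with the top face of the pocket shelf. Pocket: diameter 44 mm, 7 mm deep, steep walls, flat darker brown floor. It lies 55 mm from the shelf's centre along the shelf's +x, and can be seen from above.
- drawn_ring: Dark brown ring drawn on the plain shelf, only a line with no height: inner diameter 80 mm, line 3 mm wide. Origin: its centre, on the shelf's top face. It lies 100 to 190 mm from the vase, to one side or the other.
- vase: The tall narrow bottle vase, 210 mm high, loose, about 0.4 kg. Origin: centre of its underside; z up along its axis. Its foot is a bare tan clay cylinder, 48 mm in diameter and 40 mm high: push only there, best below 25 mm, as it tips if pushed high up (friction on the shelf about 0.6). A gripper held upright at the foot would hit the vase with its  lean it back, away from the vase, and push with the fingertips.
- vase_glaze: The glazed, paler upper part of the vase, fixed to the foot; not to be touched. Origin: on the vase axis 40 mm above its underside, where the glaze begins. Diameter 47 mm at its lower edge, 52 mm at most (70 mm further up), tapering to a 24 mm neck and a 32 mm lip at 170 mm above this origin.
- test_disc: Loose glaze test disc, 34 mm in diameter, 14 mm thick, tan clay with a pale top, about 35 g, lying flat on the pocket shelf. Origin: centre of its underside; z up. Seated in the pocket it stands 7 mm proud of the shelf.
- prop_a: Bystander: yellowish tubular kiln prop, loose, 42 mm in outer diameter, 100 mm high, standing near a far corner of the plain shelf. Origin: centre of its underside.
- prop_b: Bystander: like the other prop but 75 mm high, near a far corner of the pocket shelf. Origin: centre of its underside.
Mind the look-alikes: they are no part of the job. There is more than one size of the test_disc; the one meant has the size given above.

How it is judged:
By the outcome, as a careful person would: the job done as asked, in the order asked, and still so for the second after the job is handed in, with the robot touching nothing.
It also fails if it takes over 61 s, if anything falls off the work surface, if the arm or the gripper's body presses on something with over 40 N, if the wrist force passes 120 N, or if a joint passes its speed limit or range.

### The arm

A 7-joint arm with a two-finger parallel gripper is mounted at the origin on the work surface. World frame = base frame: x ahead of the robot, y to its left, z up, the work surface at z = 0. Lengths are in mm, angles in rad, forces in N, time in s.
With the tool pointing down it reaches from about 400 to 875 mm from the base axis. Payload 4.4 kg.
Tool frame: the origin (TCP) lies on the centre line of the jaws, within the pads' length; the fingertips stand manip.tcp_to_tips ahead of it and the grasp point (between the pads) lies 6 mm ahead of it (manip.tcp_to_tips is the distance from the TCP to the fingertips, in mm); z points along the fingers, y is the direction in which the jaws open and shut (so a half turn about z gives the same grasp; the last joint's range is limited). The gripper opens to 85 mm and grips with 20 to 120 N. Pads are 22 mm wide; open, the fingers measure 114 mm over their backs; the gripper's body (76 mm by 85 mm) begins 54 mm behind the grasp point. The pads swing forward as they close: fully open they stand 13 mm farther back than shut.
Start: joints at [-1.236, 0.628, 0.038, 1.517, -0.027, 0.996, -0.02], TCP at [253.58, 598.51, 256.313] pointing down, gripper open.
Joint ranges: [-3.06, 3.06], [-0.37, 2.12], [-1.25, 1.32], [0.18, 2.47], [-1.1, 4.24], [0.23, 1.98], [-2.94, 2.94]. Speed limits (rad/s): [2.57, 2.57, 3.14, 3.14, 3.14, 3.14, 3.14].

### API

Orientations are given as a rotation vector (axis times angle).
In Python, from cell import manip gives the robot as it stands. The module is installed in compiled form; this text tells all that it offers. Calls block until the motion is done:
- manip.movep(position, orientation): joint-space move of the TCP to a pose.
- manip.line_to(position, orientation=None, feed=150): straight line of the TCP; orientation=None keeps the orientation; feed is the mean speed in mm/s.
- manip.set_joints(angles): joint-space move.
- manip.gripper_to(opening, effort=None): opening from 0.0 (shut) to 1.0 (fully open); effort is the grip in N (None keeps the last); returns when the fingers have stopped.
- manip.sleep(seconds).
- manip.solve_ik(position, orientation): joint angles nearest the present ones, or None.
- manip.camera(name): name is "side" or "top"; returns a dict with "pixels" (480x640x3 uint8, red, green, blue), "fx", "fy", "cx", "cy" (pixels), "rvec" (rotation vector, rad) and "tvec" (3), from world to camera coordinates, as OpenCV has them. Camera axes: x right, y down, z forward; pixel columns grow to the right and rows downward; lengths in mm; the calibration is good to about 2 mm. A picture is of the moment at which its call begins. There is no depth.
A pose or a line that the arm cannot do raises manip.IKError and nothing moves.
- manip.sign_off(): hands the job in, once; it reports no verdict.
Readings, each from a call of its own:
- manip.read_t(): time.
- manip.read_joint_positions(): joint angles.
- manip.read_joint_vel(): joint speeds.
- manip.read_joint_torque(): joint torques, N m.
- manip.read_tool_pos(): TCP position.
- manip.read_eef_rot(): TCP orientation.
- manip.read_wrist_force(): force on the tool from outside, world axes, zero at the start.
- manip.read_torque(): the same for the moment, N m.
- manip.read_grip_width(): opening from 0.0 (shut) to 1.0 (fully open).
Only numpy, scipy, OpenCV 4.12 (cv2) and the standard library are available. Lean on these libraries where they do the work, as an engineer would, in place of code of your own. Each camera call takes 0.05 s, during which the arm holds its last target. There are 200 camera calls.

## Working session

There is one attempt and no reset: what is moved stays moved. The work goes in short steps, each a Python script; the robot and the scene stay as the last script left them, time stands still between calls to the robot, and variables do not carry over. Pictures are saved under pics/ and viewed, about 8 in all and at most 12, crops included, and the job is handed in when it is done.

```bash
mkdir -p pics; python3 - <<'E'
from cell import manip
import cv2,numpy as np
print(manip.read_t(),manip.tcp_to_tips)
for n in("top","side"):
    c=manip.camera(n);cv2.imwrite(f"pics/{n}0.png",c["pixels"][:,:,::-1])
    R=cv2.Rodrigues(np.array(c["rvec"],float))[0];print(n,c["fx"],c["cx"],c["cy"],(-R.T@np.array(c["tvec"]).ravel()).round(),R.round(2).tolist())
E
```

```text
0.0 25.0
top 510.94592925302345 320.6624646805564 228.73985342527578 [ 369.  -80. 1201.] [[0.04, -1.0, 0.0], [-0.98, -0.04, -0.21], [0.21, 0.01, -0.98]]
side 624.8218265328737 321.23141846391724 232.611657232018 [336. 754. 644.] [[-0.95, -0.3, 0.0], [-0.17, 0.53, -0.83], [0.25, -0.8, -0.55]]
```

View pics/top0.png

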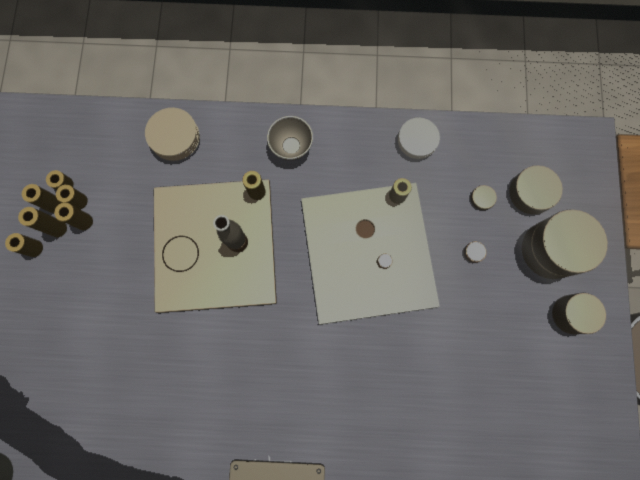

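View pics/side0.png

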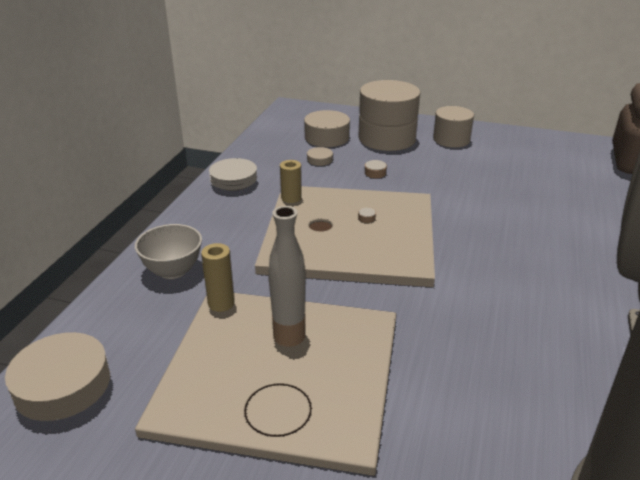

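The top view shows the plain shelf on the left, with the ring at (180,253), the vase lip at (222,223) and its foot near (238,242). The pocket shelf is on the right, with the pocket at (366,228), the disc at (385,261) and prop_b at (401,188). In the side view the vase foot is at (289,333) and the ring at (278,409).

```bash
cat > h.py <<'E'
from cell import manip
import cv2,numpy as np
from scipy.spatial.transform import Rotation as Ro
def shot(n,save=None):
    c=manip.camera(n)
    if save: cv2.imwrite(f"pics/{save}.png",c["pixels"][:,:,::-1])
    return c
def ray(c,uv,z):
    R=cv2.Rodrigues(np.array(c["rvec"],float))[0];t=np.array(c["tvec"],float).ravel()
    o=-R.T@t;d=R.T@np.array([(uv[0]-c["cx"])/c["fx"],(uv[1]-c["cy"])/c["fy"],1])
    return (o+d*(z-o[2])/d[2])[:2]
def blob(m,roi):
    "largest blob in roi (x0,y0,x1,y1): contour in image coordinates"
    x0,y0,x1,y1=roi;s=np.ascontiguousarray(m[y0:y1,x0:x1]).astype(np.uint8)
    cs=cv2.findContours(s,cv2.RETR_EXTERNAL,cv2.CHAIN_APPROX_NONE)[0]
    return max(cs,key=cv2.contourArea)+[x0,y0]
def cen(k):
    return np.array(cv2.fitEllipse(k)[0])
E
python3 - <<'E'
from h import *
for n in("top","side"):
    c=shot(n);p=c["pixels"].astype(int);hsv=cv2.cvtColor(c["pixels"],cv2.COLOR_RGB2HSV).astype(int)
    g=p.sum(2)/3
    pts={"top":dict(ring=(180,253),shelf=(220,280),pshelf=(340,290),pocket=(366,228),disc=(385,261),rimdisc=(385,268),lip=(222,215),foot=(243,243),bench=(290,300),propa=(252,175)),
     "side":dict(foot=(289,333),glaze=(289,300),shelf=(330,400),ringline=(278,384),disc=(367,212),discside=(367,219),pocket=(320,225),pshelf=(380,250))}[n]
    for k,(u,v) in pts.items(): print(n,k,p[v,u],hsv[v,u])
a=cv2.imread("pics/top0.png");b=cv2.imread("pics/side0.png")
f=lambda i,x0,y0,w,h:cv2.resize(i[y0:y0+h,x0:x0+w],(400,300),interpolation=cv2.INTER_NEAREST)
cv2.imwrite("pics/crops.png",np.vstack([np.hstack([f(a,150,200,120,90),f(a,340,205,80,60)]),np.hstack([f(b,240,290,100,75),f(b,300,190,80,60)])]))
E
```

```text
top ring [154 148 123] [ 24  51 154]
top shelf [156 156 131] [ 30  41 156]
top pshelf [156 157 146] [ 33  18 157]
top pocket [90 73 57] [15 93 90]
top disc [155 156 156] [ 90   2 156]
top rimdisc [84 78 67] [19 52 84]
top lip [154 154 143] [ 30  18 154]
top foot [44 40 34] [18 58 44]
top bench [107 107 112] [120  11 112]
top propa [67 58 36] [ 21 118  67]
side foot [87 70 56] [14 91 87]
side glaze [95 90 83] [18 32 95]
side shelf [180 164 144] [ 17  51 180]
side ringline [77 65 55] [14 73 77]
side disc [185 175 161] [ 18  33 185]
side discside [87 70 54] [15 97 87]
side pocket [84 63 50] [ 11 103  84]
side pshelf [175 160 139] [ 17  52 175]
```

View pics/crops.png

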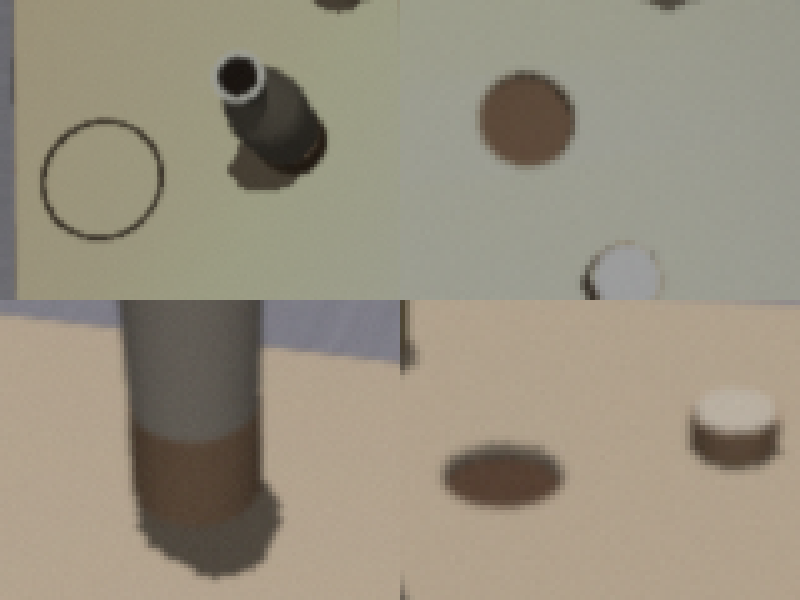

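The crops show the ring line clearly and the bare foot below the glaze, with its bottom at about (290,345) in the side view. The pocket and the disc's pale top are also clear.

```bash
cat >> h.py <<'E'
def disc_pocket(c):
    p=c["pixels"].astype(int);s=p.max(2)-p.min(2)
    d=blob((s<6)&(p.min(2)>130),(340,200,420,290))
    q=blob((p.max(2)<125),(345,208,388,246))
    return ray(c,cen(d),32),ray(c,cen(q),18),d,q
def lip(c,roi):
    p=c["pixels"].astype(int)
    k=blob((p.max(2)-p.min(2)<9)&(p.min(2)>105)|False,roi)
    return ray(c,cen(k),228),k
def foot(c,roi):
    p=c["pixels"].astype(int);k=blob((p[:,:,0]-p[:,:,2]>22)&(p[:,:,0]<115),roi);q=k.reshape(-1,2)
    b=q[:,1].max();u=(q[:,0].min()+q[:,0].max())/2
    n=ray(c,(u+.5,b+.5),18);R=cv2.Rodrigues(np.array(c["rvec"],float))[0]
    o=(-R.T@np.array(c["tvec"],float).ravel())[:2];return n+24*(n-o)/np.linalg.norm(n-o),q
E
python3 - <<'E'
from h import *
c=shot("top");s=shot("side")
D,P,d,q=disc_pocket(c);print("disc",D,"pocket",P,[np.round(cv2.fitEllipse(k)[1],1) for k in(d,q)], np.linalg.norm(D-P))
p=c["pixels"].astype(int)
k=blob(p.max(2)<110,(156,230,204,276));e=cv2.fitEllipse(k);Rg=ray(c,e[0],18);print("ring",Rg,e)
x=[ray(c,e[0]+np.array(v),18) for v in((-e[1][0]/2,0),(e[1][0]/2,0))];print("ringdia",np.linalg.norm(x[0]-x[1]))
V,k=lip(c,(210,210,236,234));print("lip",V,cv2.fitEllipse(k))
F,q=foot(s,(265,310,315,352));print("foot",F,q.min(0),q.max(0),"dist",np.linalg.norm(F-Rg))
ps=s["pixels"].astype(int);k=blob(ps.max(2)<120,(235,375,320,443));print("side ring",ray(s,cen(k),18))
for nm,roi in(("plain",(140,170,285,320)),("pocket",(295,175,445,330))):
    m=(p[:,:,0]-p[:,:,2]>3)&(p[:,:,0]>115); k=blob(cv2.morphologyEx(m.astype(np.uint8),cv2.MORPH_CLOSE,np.ones((5,5))),roi)
    b=cv2.boxPoints(cv2.minAreaRect(k));W=np.array([ray(c,v,18) for v in b]);print(nm,W.round().tolist(),W.mean(0).round(), [np.linalg.norm(W[i]-W[i-1]).round() for i in range(4)])
kb=np.array([ray(c,(401,186),93),ray(c,(252,179),118)]);print("props",kb)
E
```

```text
disc [ 550.24860441 -223.32304848] pocket [ 626.69206047 -176.83477705] [array([11.3, 11.6]), array([17.8, 18.7])] 89.46933192859373
ring [547.37289862 254.39282206] ((179.98236083984375, 253.3384552001953), (34.73316192626953, 37.23796844482422), 56.801429748535156)
ringdia 81.2800683618462
lip [581.03159691 122.99133747] ((220.14419555664062, 221.93023681640625), (13.683570861816406, 15.601400375366211), 120.78779602050781)
foot [582.1955695  121.75142391] [272 320] [305 346] dist 137.13627861321427
side ring [548.58409903 256.08900785]
plain [[733.0, 353.0], [763.0, 62.0], [438.0, 24.0], [411.0, 299.0]] [586. 184.] [np.float64(327.0), np.float64(292.0), np.float64(328.0), np.float64(276.0)]
pocket [[707.0, -17.0], [765.0, -305.0], [451.0, -351.0], [399.0, -78.0]] [ 581. -188.] [np.float64(314.0), np.float64(294.0), np.float64(317.0), np.float64(278.0)]
props [[ 711.63324071 -249.51585078]
 [ 705.24303257   83.90456036]]
```

```bash
cat >> h.py <<'E'
def orient(d,th,sg):
    "tool z forward-down leaned back by th, tool x = sg*forward"
    d=np.array([d[0],d[1],0])/np.hypot(d[0],d[1]);z=np.sin(th)*d-np.cos(th)*np.array([0,0,1]);x=sg*(np.cos(th)*d+np.sin(th)*np.array([0,0,1]))
    return Ro.from_matrix(np.column_stack([x,np.cross(z,x),z])).as_rotvec(),z
def tcp(tip,z): return np.asarray(tip)-manip.tcp_to_tips*z
D=np.array([550.2,-223.3]);P=np.array([626.7,-176.8]);V=np.array([581.6,122.4]);G=np.array([548.,255.2])
E
python3 - <<'E'
from h import *
t0=manip.read_t();manip.gripper_to(.24);print(manip.tcp_to_tips,manip.read_grip_width(),manip.read_t()-t0)
for nm,A,B,th,off in(("disc",D,P,0,25),("vase",V,G,np.radians(40),27)):
    d=(B-A)/np.linalg.norm(B-A);print(nm,d)
    for sg in(1,-1):
        r,z=orient(d,th,sg)
        for a,h in((A-d*(off+35),120),(A-d*(off+35),30),(B-d*off,30)):
            q=manip.solve_ik(tcp([*a,h],z),r);print(sg,h,None if q is None else np.round(q,2))
E
```

```text
25.0 0.23958311138532107 0.6333
disc [0.85452194 0.5194153 ]
1 120 [ 0.1   0.71  0.51  1.88 -0.52  0.68 -0.1 ]
1 30 [ 0.23  0.82  0.3   1.92 -0.5   0.47 -0.13]
1 30 [ 0.02  0.91  0.42  1.71 -0.56  0.65 -0.28]
-1 120 [ 0.55  0.66 -0.19  1.87  0.2   0.63  2.35]
-1 30 [ 0.73  0.85 -0.49  1.9   0.71  0.57  1.88]
-1 30 [ 0.44  0.88 -0.3   1.69  0.4   0.63  2.03]
vase [-0.24528292  0.96945154]
1 120 [ 0.31  0.89 -0.2   1.58 -0.56  1.05  0.78]
1 30 [ 0.38  1.04 -0.33  1.58 -0.45  0.9   0.76]
1 30 [ 0.11  0.99 -0.29  1.77 -0.74  0.69  0.83]
-1 120 [-0.13  0.98  0.59  1.6  -1.05  1.42 -1.96]
-1 30 [-0.03  1.07  0.41  1.6  -1.04  1.24 -1.92]
-1 30 [-0.09  0.97  0.04  1.77 -1.03  0.87 -2.08]
```

```bash
python3 - <<'E'
from h import *
d=(P-D)/np.linalg.norm(P-D);r,z=orient(d,0,1)
p=np.array(manip.read_tool_pos());manip.line_to([p[0],p[1],420],feed=250)
s=D-d*58
manip.movep(tcp([*s,390],z),r)
manip.line_to(tcp([*s,60],z),feed=250);manip.line_to(tcp([*s,22],z),feed=60);print(manip.read_wrist_force())
manip.line_to(tcp([*(D-d*20),22],z),feed=60);print(manip.read_wrist_force(),manip.read_t())
shot("top","t1");c=shot("side","s1")
a=cv2.imread("pics/t1.png");b=cv2.imread("pics/s1.png")
cv2.imwrite("pics/c1.png",np.hstack([cv2.resize(a[190:310,320:440],(400,400)),cv2.resize(b[170:270,300:400],(400,400))]))
E
```

```text
[-0.36222425 -0.4942715  -0.00958067]
[ 0.44122559 -0.55744526  0.66649234] 7.8833
```

View pics/c1.png

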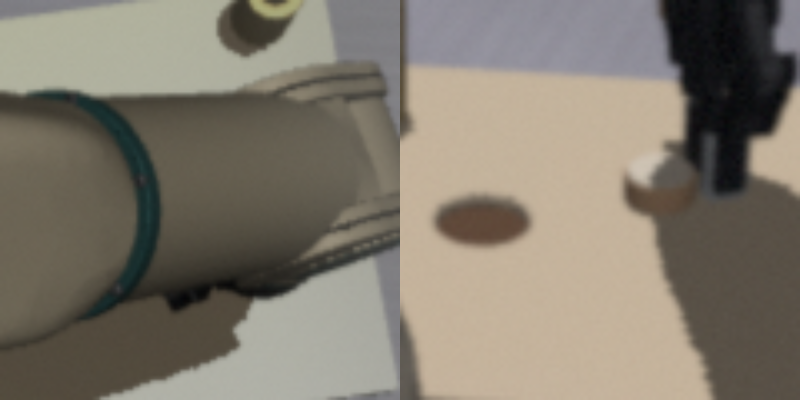

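The side crop shows the fingertips just behind the disc and in line with the pocket; the arm blocks the top view. I'll push on.

```bash
python3 - <<'E'
from h import *
d=(P-D)/np.linalg.norm(P-D);r,z=orient(d,0,1)
im=[]
for o in(50,30,24.5):
    manip.line_to(tcp([*(P-d*o),22],z),feed=40);c=shot("side");im.append(cv2.resize(c["pixels"][170:270,290:390,::-1],(260,400)));print(o,manip.read_wrist_force().round(1),manip.read_tool_pos())
cv2.imwrite("pics/c2.png",np.hstack(im));print(manip.read_t())
E
```

```text
50 [0.6 0.5 0.4] [ 583.83057175 -202.91636544   47.04371877]
30 [ 0.2 -0.6  0.2] [ 600.8285615  -192.52665138   46.9621702 ]
24.5 [-0.3 -0.6 -1. ] [ 605.84861651 -189.4001005    46.97656693]
10.7167
```

View pics/c2.png

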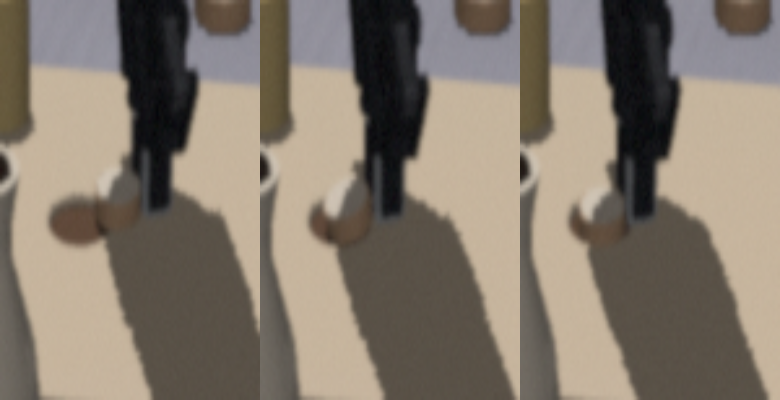

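The disc tips into the pocket in the second frame and looks flat in the third. I'll back off and check it while moving towards the vase.

```bash
python3 - <<'E'
from h import *
d=(P-D)/np.linalg.norm(P-D);r,z=orient(d,0,1)
manip.line_to(tcp([*(P-d*45),22],z),feed=120);manip.line_to(tcp([*(P-d*60),330],z),feed=250)
t=shot("top","t3");c=shot("side","s3");print(manip.read_t())
a=cv2.imread("pics/t3.png");b=cv2.imread("pics/s3.png")
cv2.imwrite("pics/c3.png",np.hstack([cv2.resize(a[200:260,336:396],(400,400)),cv2.resize(b[195:255,290:350],(400,400))]))
E
```

```text
12.5167
```

View pics/c3.png

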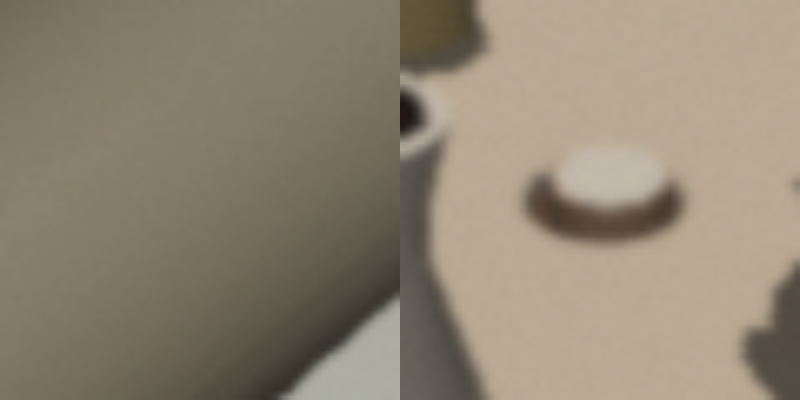

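The side crop shows the disc flat in the pocket, with its pale top level at about (321,222). Next is the approach to the vase, leaned back 40°.

```bash
python3 - <<'E'
from h import *
d=(G-V)/np.linalg.norm(G-V);r,z=orient(d,np.radians(40),1)
c=shot("side");print("disc@25",ray(c,(321.5,221.7),25),P)
manip.gripper_to(.35)
s=V-d*72
manip.movep(tcp([*s,300],z),r);manip.line_to(tcp([*s,70],z),feed=220);manip.line_to(tcp([*s,28],z),feed=60);print(manip.read_wrist_force().round(1))
manip.line_to(tcp([*(V-d*33),28],z),feed=60);print(manip.read_wrist_force().round(1),manip.read_tool_pos(),manip.read_t())
shot("top","t4");shot("side","s4")
a=cv2.imread("pics/t4.png");b=cv2.imread("pics/s4.png")
cv2.imwrite("pics/c4.png",np.hstack([cv2.resize(a[170:320,150:300],(400,400)),cv2.resize(b[200:360,210:370],(400,400))]))
E
```

```text
disc@25 [ 625.01674289 -175.35908888] [ 626.7 -176.8]
[ 0.8  0.3 -0.1]
[ 0.1  0.6 -0.2] [593.78359517  74.42238487  47.10107   ] 16.6583
```

View pics/c4.png

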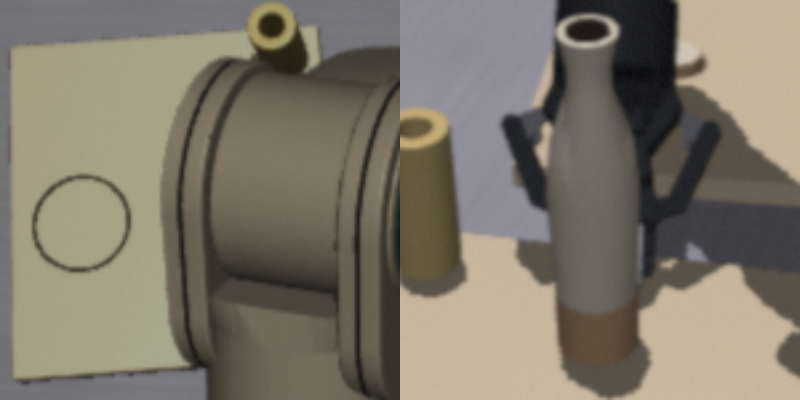

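The fingers are low, right behind the foot, and the gripper's body is well clear of the glaze. I'll start the push.

```bash
python3 - <<'E'
from h import *
d=(G-V)/np.linalg.norm(G-V);r,z=orient(d,np.radians(40),1)
im=[]
for o in(5,45,85):
    manip.line_to(tcp([*(V+d*(o-27)),28],z),feed=30);c=shot("side");im.append(cv2.resize(c["pixels"][190:450,190:390,::-1],(260,338)))
    f=manip.read_wrist_force();print(o,f.round(1),manip.read_tool_pos().round(1))
    try:
        F,q=foot(c,(225,300,345,450));print("foot",F.round(1),"want",(V+d*o).round(1),q.min(0),q.max(0))
    except Exception as e: print(e)
cv2.imwrite("pics/c5.png",np.hstack(im));print(manip.read_t())
E
```

```text
5 [ 0.5  0.3 -0.3] [591.   85.7  47.3]
foot [579.4 125.1] want [580.4 127.2] [273 321] [306 348]
45 [ 0.9 -1.8 -0.6] [581.1 124.3  47.2]
foot [569.7 162.7] want [570.6 166. ] [270 340] [304 368]
85 [ 0.6 -1.7 -0.2] [571.3 163.1  47.2]
foot [560.2 202.9] want [560.8 204.8] [266 361] [301 391]
20.3917
```

View pics/c5.png

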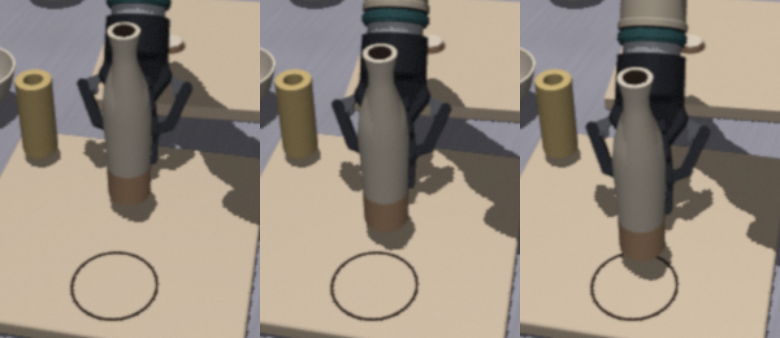

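The vase is upright and tracking the path, and the foot lags the command by about 2–3 mm. I'll finish the push and retreat.

```bash
python3 - <<'E'
from h import *
d=(G-V)/np.linalg.norm(G-V);r,z=orient(d,np.radians(40),1)
manip.line_to(tcp([*(V+d*(139.5-27)),28],z),feed=30);print(manip.read_wrist_force().round(1))
manip.sleep(.3);manip.line_to(tcp([*(V+d*(139.5-27-70)),32],z),feed=60)
manip.line_to(tcp([*(V+d*10),340],z),feed=200)
r0,z0=orient((1,0),0,1);manip.movep(tcp([420,-60,380],z0),r0)
t=shot("top","t6");s=shot("side","s6");print(manip.read_t())
F,q=foot(s,(225,300,345,450));print("foot",F.round(1),"ring",G,np.linalg.norm(F-G).round(1),q.min(0),q.max(0))
a=cv2.imread("pics/t6.png");b=cv2.imread("pics/s6.png")
cv2.imwrite("pics/c6.png",np.hstack([cv2.resize(a[150:330,130:450],(480,270)),cv2.resize(b[190:460,190:510],(320,270))]))
E
```

```text
[ 0.1 -2.1  0.1]
27.55
foot [547.9 255.2] ring [548.  255.2] 0.1 [260 391] [297 424]
```

View pics/c6.png

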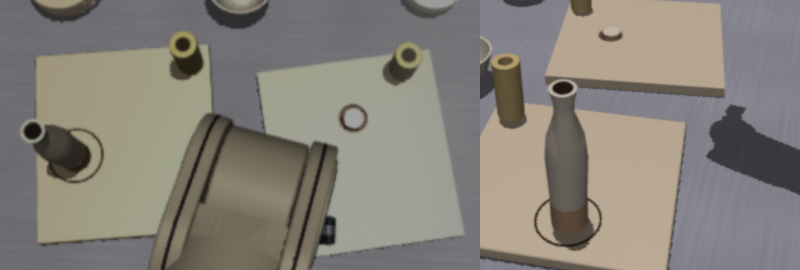

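The vase stands upright in the ring, the disc is seated, both props are in place and the arm is clear. I'm handing the job in.

```bash
python3 -c "
from cell import manip
manip.sign_off();print(manip.read_t())"
```

```text
the job is handed in; nothing more can be done
the job is handed in; nothing more can be done
```

The job is handed in, with both pieces slid into place in the order asked. The clock read 27.6 s at the last check, just before hand-in, against the 61 s limit.

- **Test disc:** I pushed it about 90 mm with slightly opened fingertips until it dropped into the pocket. The side view shows it lying flat, and its measured centre is about 2 mm from the pocket's centre.
- **Vase:** I pushed it about 137 mm by the foot, with the gripper leaned back 40° and the contact planned at about 17 mm above the shelf. Readings taken at the stops showed no more than about 2 N at the wrist. It stands upright, with the foot centre measured within 1 mm of the ring's centre. The calibration is only good to about 2 mm, but the foot has about 16 mm of room inside the ring.
- **Props:** Both look to be where they were. I judged this by eye and did not measure them again.

No check failed. The arm blocked the top view during both pushes, so I followed them with the side camera alone.

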